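# Push a wood offcut through the flap of the offcut bin

## Robot

A 6-joint arm with a two-finger parallel gripper is mounted at the origin on the work surface. World frame = base frame: x ahead of the robot, y to its left, z up, the work surface at z = 0. Lengths are in m, angles in degrees, forces in N, time in s.
With the tool pointing down it reaches from about 0.35 to 0.875 m from the base axis. Payload 4.2 kg.
Tool frame: the origin (TCP) lies midway between the tips of the shut fingers; the grasp point (between the pads) lies 19 mm behind it; x points along the fingers, y is the direction in which the jaws open and shut, and the axes are right-handed (so a half turn about x gives the same grasp; the last joint's range is limited). The gripper opens to 87 mm and grips with 3 to 60 N. Pads are 19 mm wide; open, the fingers measure 117 mm over their backs; the gripper's body (75 mm by 190 mm) begins 51 mm behind the grasp point.
Start: joints at [82.368, 22.042, 0.453, 0, -68.411, -14.817], TCP at [0.239, 0.578, 0.223] pointing down, gripper open.
Joint ranges: [-179.83, 179.83], [-69.29, 118.12], [-61.27, 80.66], [-181.25, 117.63], [-171.15, -9.14], [-177.46, 177.46]. Speed limits (degrees/s): [159.86, 159.86, 180, 180, 180, 180].

## Interface

Orientations are given as a 3x3 rotation matrix whose columns are the frame's x, y, z axes.
In Python, from station import r gives the robot as it stands.
- The arm moves only by the tool play_rows, never from a script. Its argument "plan" is a list that holds one entry, the list of rows, each a list of 6 numbers: the shift along the tool's x, y, z in cm, then the turn, a rotation vector about the tool's x, y, z in units of 10 degrees (1.0 is 10 degrees). A call has 1 to 5 rows; each row is the pose to reach, as a shift and turn from the pose commanded when the call began, along the tool's axes at that moment; what a row does not reach only later rows make up. A row lasts 1/8 s, in which the tool goes at most 62.5 mm and 10.7 degrees, less where a joint would pass 70% of its speed; a pose out of reach is approached as far as the arm can. A call with a gripper value outside its range is refused whole. "hand" is the opening, from 0 (shut) to 1 (fully open), set as the call begins (left out, the last holds). The fingers move at their own pace and stop on an object; the grip force is fixed at half the most. Time passes only in rows, so rows that repeat a pose let the fingers close. It gives the time, the measured TCP pose, the force and the opening at its end, in the units of the state.
- r.sense(): the state, without advancing time (a new reading comes with each control period).
- r.capture(name): name is "side" or "top" or "wrist"; returns (picture, depth): 384x512x3 uint8, blue, green, red; 384x512 float32, m along the optical axis (not along the pixel's ray), 0 where there is no reading.
- r.get_calibration(name): a dict with "vfov" (degrees; the focal length in pixels is half the picture's height over the tangent of half this angle, whatever the lens; pixels are square), "cx", "cy" (the principal point, pixels), "rvec" (rotation vector, rad) and "tvec" (3), from world to camera coordinates, as OpenCV has them. Camera axes: x right, y down, z forward; pixel columns grow to the right and rows downward; lengths in m; the calibration is good to about 2 mm. The wrist camera is an equidistant fisheye: a pixel r from the principal point sees the ray r / f radians off the axis. A picture is of the moment at which its call begins: read the wrist's pose just before it. get_calibration takes no time and is no camera call; for the wrist camera it gives the pose at the moment of the call.
- r.finish_job(): hands the job in, once; it reports no verdict.
The state is a dict: "time_s": time; "joints": joint angles; "joint_velocities": joint speeds; "effort": joint torques, N m; "tcp_pos": TCP position; "ee_rot": TCP orientation; "wrist_force": force on the tool from outside, world axes, zero at the start; "moment": the same for the moment, N m; "gripper_width": opening from 0.0 (shut) to 1.0 (fully open).
Only numpy, scipy, OpenCV 4.12 (cv2) and the standard library are available. Lean on these libraries where they do the work, as an engineer would, in place of code of your own. Each camera call takes 0.05 s, during which the arm holds its last target.

## Task

Push the plain wooden offcut along its lane and through the flap at the end, until it drops off the sill into the bin, then draw the fingers back out so that the flap swings shut. Only push it, never lift it, and leave the drawer front with the knob in the other lane, its flap and the things on the table as they are.

Things in the scene. Friction and masses are not known exactly. Their poses are not given: they have to be found in the camera images.
- offcut_center (a point): centre of the offcut: a plain pale wooden block, 80 x 64 x 25 mm (its own x, y, z), about 70 to 140 g, loose, lying flat in one of the two lanes of the bin's deck with its 80 mm side roughly along the lane. Left or right lane varies. Axes: those of the block, z up.
- drawer_front_center (a point): centre of the slab of a small drawer front: 80 x 70 x 18 mm pale wood lying flat in the other lane, with a round metal knob (26 mm wide, 24 mm high) on its top. To be left alone.
- bin: plywood offcut bin fixed to the table, clear roof (top z 211) and back pane. Origin on the table under the middle of its front wall; x points into the bin (the way to push), y left along the wall, z up. In mm: level white deck, top z = 135, from x = -210 to the sill's edge at x = 45, inside the bin; beyond it hollow down to a floor at z = 6, x 45 to 235, y -124 to 124.
- mouth_left (a point): middle of the left lane's end, on the deck, at the opening in the front wall; axes as the bin's. At bin x 0, y 64.5, z 135 mm. The lane runs straight along x from x = -210, 118 mm wide between 15 mm high fences; opening as wide as the lane, 60 mm high. A block tips off the sill and falls in by itself once its middle is past the edge (45 mm beyond this point): the offcut's rear end must go at least 5 mm past it, 25 mm is sure.
- mouth_right (a point): the same for the right lane, at bin x 0, y -64.5, z 135 mm.
- header (a point): middle of the lower front edge of the bar (header) over both openings, at bin x 0, y 0, z 195 mm; the bar is 12 mm deep (x) and 12 mm high. Fingers reach in under it when tilted about 30 degrees with the tips leading; upright fingers are stopped by it. A post 12 mm wide stands under its middle, between the openings.
- flap_left (a joint): left flap (y > 0), thin aluminium plate 108 mm wide, 58 mm long, 3 mm thick, 30 g, hung from a rod at bin x = 18, z = 197 mm; 0 = hanging shut, grows as it swings into the bin, up to 1.45 rad. Falls shut by its own weight in under a second when nothing holds it.
- flap_right (a joint): right flap (y < 0), same as the left one.
- tin: metal can, 84 mm wide, 100 mm high, standing on the table left of the bin; origin at the centre of its underside. Bystander.
- jar: glass jar, 64 mm wide, 85 mm high, standing on the table right of the bin; origin at the centre of its underside. Bystander.
- sanding_block: cork sanding block 110 x 66 x 30 mm lying on the table right of the bin; origin at the centre of its underside. Bystander.
- offcut: the same offcut, origin at the centre of its underside.
Not all that is in view belongs to the job. What is shaped like the offcut but purple or red is not meant.

How it is judged (in metres and radians):
On the way, in this order (a step that is already met when the one before it is completed fails the run):
1. the offcut, entering the opening of its lane, holds that lane's flap open by more than 0.5 rad (x of offcut_center in the frame of bin above -0.035 m and z of offcut_center in the frame of bin above 0.12 m and ((y of offcut_center in the frame of bin above 0 m and value of joint flap_left above 0.5 rad) or (y of offcut_center in the frame of bin below 0 m and value of joint flap_right above 0.5 rad))), for 0.1 s.
2. the offcut has dropped off the sill into the bin (z of offcut_center in the frame of bin below 0.11 m and x of offcut_center in the frame of bin above 0.045 m), for 0.1 s.
At the end, for the whole second after the job is handed in: The offcut rests inside the bin, below the sill (its centre under 100 mm above the table, within the bin's walls); both flaps hang shut (under 0.06 rad); the drawer front, tin, jar and sanding block are within 20 mm of where they were (x of offcut_center in the frame of bin between 0.045 and 0.24 m and y of offcut_center in the frame of bin between -0.13 and 0.13 m and z of offcut_center in the frame of bin below 0.1 m and linear speed of offcut below 0.02 m/s and value of joint each of flap_left, flap_right below 0.06 rad and distance of each of drawer_front_center, tin, jar, sanding_block from where it was at the start of the episode below 0.02 m); the robot touches nothing.
It fails at once if the offcut is lifted (its centre more than 22 mm above where it lies on the deck) (z of offcut_center in the frame of bin above 0.17 m).
It fails at once if the drawer front or another bystander is moved by more than 20 mm (distance of any of drawer_front_center, tin, jar, sanding_block from where it was at the start of the episode above 0.02 m).
It fails at once if the flap of the other lane is pushed open ((y of drawer_front_center in the frame of bin above 0 m and value of joint flap_left above 0.3 rad) or (y of drawer_front_center in the frame of bin below 0 m and value of joint flap_right above 0.3 rad)).
It also fails if it takes over 38 s, if anything falls off the work surface, if the arm or the gripper's body presses on something with over 40 N, if the wrist force passes 120 N, or if a joint passes its speed limit or range.

## Working session

There is one attempt and no reset: what is moved stays moved. The work goes in short steps, Python scripts to look and compute and a tool call to move; the robot and the scene stay as the last step left them, time stands still between calls to the robot, and variables do not carry over. Pictures are saved under pics/ and viewed, and the job is handed in when it is done.

Besides the shell and the picture viewer there is one more tool, called after "Emit:" by a JSON object that holds its "name" and its "arguments", one argument or row to a line. play_rows: Moves the arm, as the interface text tells. Its arguments: {"type":"object","properties":{"plan":{"type":"array","items":{"type":"array","items":{"type":"array","items":{"type":"number"}}}},"hand":{"type":"number"}},"required":["plan"]}

```bash
mkdir -p pics; ls
python3 - <<'E'
from station import r
import cv2
s=r.sense(); print(s['time_s'],s['tcp_pos'],s['ee_rot'],s['wrist_force'],s['gripper_width'])
for n in ('side','top','wrist'):
    c=r.get_calibration(n); print(n,c)
    p,d=r.capture(n); cv2.imwrite(f'pics/{n}0.png',p)
    import numpy as np; np.save(f'pics/{n}0.npy',d)
E
```

```text
pics
0.0 [0.23840546 0.5770804  0.2214371 ] [[-7.65331382e-04 -3.82047406e-01 -9.24142410e-01]
 [-2.07375220e-03 -9.24140087e-01  3.82048163e-01]
 [-9.99997557e-01  2.20883581e-03 -8.49982411e-05]] [-0.02146542 -0.41635883  0.04539649] 1.000868573656088
side {'vfov': 52.147378664402005, 'cx': 258.25847581129193, 'cy': 188.97490531905086, 'rvec': array([ 0.06415387, -2.73881719,  1.44999216]), 'tvec': array([0.55562753, 0.09990798, 1.08448258])}
top {'vfov': 45.576745408627445, 'cx': 250.98391676149575, 'cy': 200.24824323165856, 'rvec': array([ 2.14787186, -2.20831545,  0.06844049]), 'tvec': array([0.05571448, 0.55696348, 1.21205568])}
wrist {'vfov': 65.70646984690485, 'cx': 259.4756618418323, 'cy': 186.21942853548995, 'rvec': array([-1.64835113,  2.46536597,  0.3441796 ]), 'tvec': array([ 0.62433072, -0.03352212,  0.39016732])}
```

View pics/side0.png

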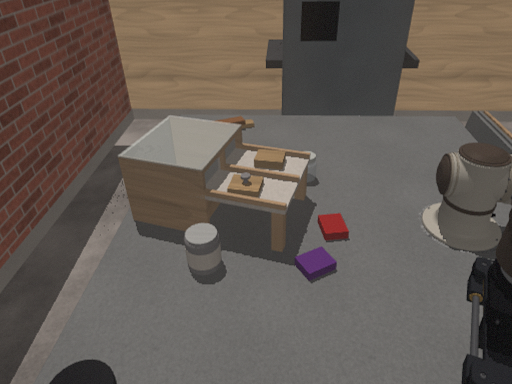

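View pics/top0.png

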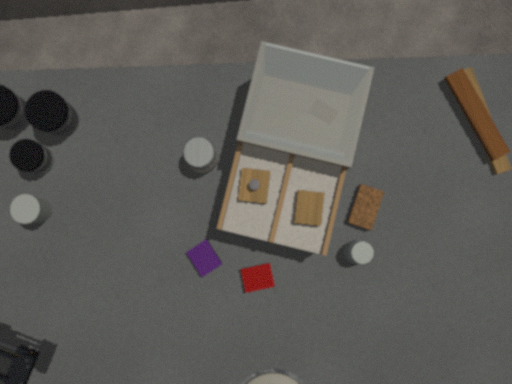

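View pics/wrist0.png

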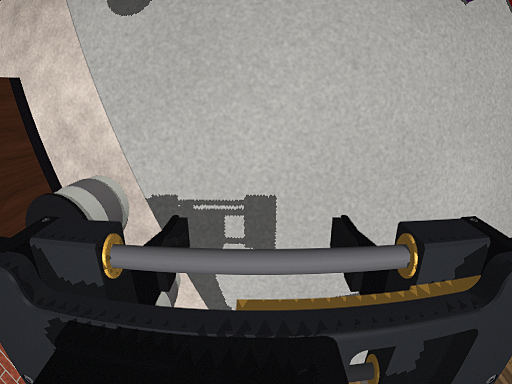

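The top view shows two pale blocks in the lanes. The one at (254,186) carries a round knob, so it is the drawer front. The one at (310,208) is plain, so it is the offcut, in the right lane. The purple (204,258) and red (257,278) blocks are decoys. I'll confirm in an enlarged crop.

Run:
```python
import cv2
p=cv2.imread('pics/top0.png')
cv2.imwrite('pics/topcrop.png',cv2.resize(p[130:260,200:390],None,fx=4,fy=4,interpolation=cv2.INTER_CUBIC))
p=cv2.imread('pics/side0.png')
cv2.imwrite('pics/sidecrop.png',cv2.resize(p[110:250,120:320],None,fx=4,fy=4,interpolation=cv2.INTER_CUBIC))
```

```text
(no output)
```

View pics/topcrop.png

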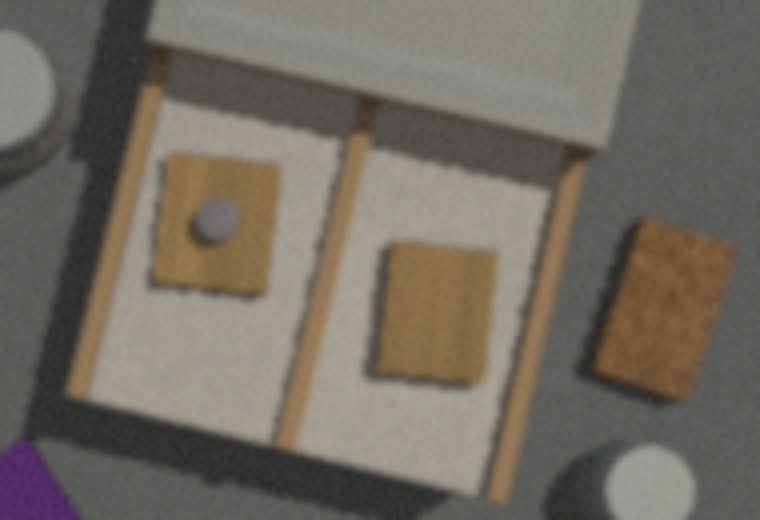

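View pics/sidecrop.png

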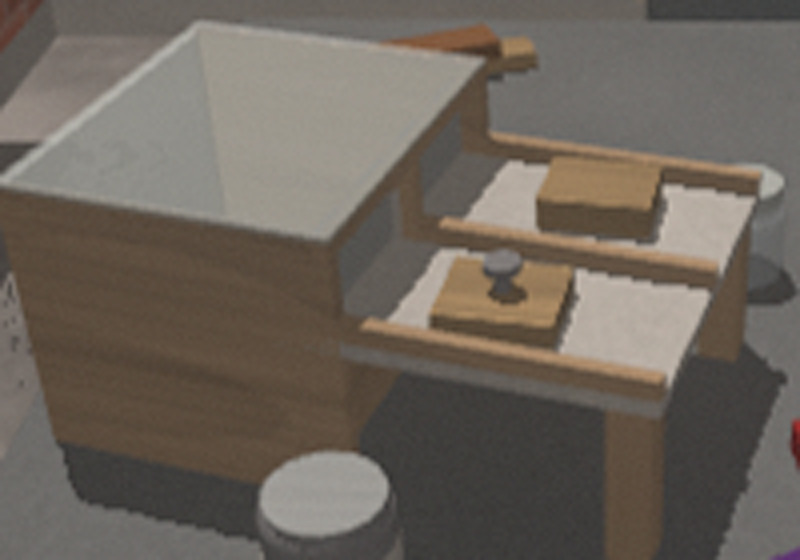

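Confirmed: the plain block is in the right lane (crop (437,312), full picture about (309,208)), and the knobbed one is in the left lane. Next I measure the bin frame and the offcut from both views.

```bash
cat > h.py <<'E'
import numpy as np, cv2
from station import r
def cal(n):
    c=r.get_calibration(n); f=192/np.tan(np.radians(c['vfov'])/2)
    R=cv2.Rodrigues(c['rvec'])[0]; return f,c['cx'],c['cy'],R,np.array(c['tvec'])
def ray(n,uv):
    f,cx,cy,R,t=cal(n); uv=np.atleast_2d(uv).astype(float)
    d=np.c_[(uv[:,0]-cx)/f,(uv[:,1]-cy)/f,np.ones(len(uv))]@R
    return -R.T@t,d
def plane(n,uv,z):
    o,d=ray(n,uv); return o+d*((z-o[2])/d[:,2])[:,None]
def proj(n,P):
    f,cx,cy,R,t=cal(n); q=np.atleast_2d(P)@R.T+t; return q[:,:2]/q[:,2:]*f+[cx,cy]
def tri(uvt,uvs):
    o1,d1=ray('top',uvt);o2,d2=ray('side',uvs);d1=d1[0];d2=d2[0]
    A=np.c_[d1,-d2]; x=np.linalg.lstsq(A,o2-o1,rcond=None)[0]
    a=o1+d1*x[0];b=o2+d2*x[1]; return (a+b)/2,np.linalg.norm(a-b)
E
python3 - <<'E'
from h import *
T=lambda u,v:np.array([200+(u+.5)/4-.5,130+(v+.5)/4-.5])
S=lambda u,v:np.array([120+(u+.5)/4-.5,110+(v+.5)/4-.5])
for nm,a,b in [('roof FL',T(150,42),S(330,240)),('roof FR',T(605,150),S(487,60)),
 ('Lfence front outer',T(66,395),S(663,380)),('Rfence front right',T(508,502),S(760,178)),('Cfence front mid',T(286,447),S(717,268)),
 ('off FL(top)',T(391,241),S(540,197)),('off rearL',T(376,373),S(657,205)),('off rearR',T(485,382),S(661,165)),('off FR',T(496,251),S(553,158))]:
    p,e=tri(a,b); print(nm,p.round(4),round(e,4))
q=lambda u,v,z:plane('top',T(u,v),z)[0]
Lf=[q(66,395,.15),q(88,400,.15),q(146,90,.15)]
# centre fence centreline
c0=q(286,447,.15);c1=q(363,135,.15); r0=q(498,499,.15);r1=q(572,165,.15);l0=q(77,397,.15);l1=q(151,92,.15)
for a,b in((l0,l1),(c0,c1),(r0,r1)): print(a.round(4),b.round(4),np.degrees(np.arctan2(*(b-a)[1::-1])))
ro=[q(150,42,.211),q(605,150,.211)];print('roof',np.round(ro,4),np.linalg.norm(ro[0]-ro[1]))
o=[q(*x,.16) for x in((391,241),(376,373),(485,382),(496,251))]
print('off',np.round(o,4),np.mean(o,0).round(4),np.linalg.norm(o[0]-o[1]),np.linalg.norm(o[1]-o[2]),np.degrees(np.arctan2(*(o[0]-o[1])[1::-1])))
E
```

```text
roof FL [0.6849 0.0666 0.2086] 0.001
roof FR [ 0.614  -0.1929  0.2076] 0.0003
Lfence front outer [0.4831 0.1245 0.1509] 0.0003
Rfence front right [ 0.4118 -0.1396  0.1404] 0.0002
Cfence front mid [ 0.4479 -0.0067  0.1464] 0.0012
off FL(top) [ 0.5688 -0.0728  0.1605] 0.0017
off rearL [ 0.4891 -0.061   0.1622] 0.004
off rearR [ 0.4841 -0.1261  0.1576] 0.0003
off FR [ 0.5624 -0.1358  0.157 ] 0.0004
[0.4819 0.118  0.15  ] [0.6658 0.0689 0.15  ] -14.958350415166658
[ 0.4485 -0.0066  0.15  ] [ 0.6357 -0.0591  0.15  ] -15.647974433029779
[ 0.4142 -0.1322  0.15  ] [ 0.6137 -0.1847  0.15  ] -14.746790361511186
roof [[ 0.6839  0.0664  0.211 ]
 [ 0.6137 -0.1921  0.211 ]] 0.2679539575667625
off [[ 0.5697 -0.0729  0.16  ]
 [ 0.4911 -0.0612  0.16  ]
 [ 0.484  -0.1258  0.16  ]
 [ 0.5619 -0.1353  0.16  ]] [ 0.5267 -0.0988  0.16  ] 0.07948905734913378 0.06493559150838746 -8.435175264087269
```

```bash
cat >> h.py <<'E'
yaw=np.radians(-15.15)
bx=np.array([np.cos(yaw),np.sin(yaw),0]);by=np.array([-bx[1],bx[0],0]);ez=np.array([0,0,1.]);B0=np.array([.651,-.0618,0])
from scipy.spatial.transform import Rotation as Ro
def W(x,y,z): return B0+bx*x+by*y+ez*z
def toolR(deg):
    a=np.radians(deg); x=np.sin(a)*bx-np.cos(a)*ez; y=-by; return np.c_[x,y,np.cross(x,y)]
def step(P,R):
    s=r.sense(); Rc=np.array(s['ee_rot']); p=np.array(s['tcp_pos'])
    q=p-B0; print('t',s['time_s'],'bin tcp mm',(1e3*np.array([q@bx,q@by,q[2]])).round(1),'tilt',np.degrees(np.arctan2(Rc[:,0]@bx,-Rc[2,0])).round(1),'F',np.round(s['wrist_force'],1),'j',np.round(s['joints'],0),'w',round(s['gripper_width'],2))
    print('shift cm',(100*Rc.T@(np.array(P)-p)).round(2),'turn',(np.degrees(Ro.from_matrix(Rc.T@R).as_rotvec())/10).round(2))
E
python3 - <<'E'
from h import *
f,cx,cy,R,t=cal('wrist'); s=r.sense(); C=-R.T@t
print('cam in tool',(np.array(s['ee_rot']).T@(C-s['tcp_pos'])).round(3), 'axis',(np.array(s['ee_rot']).T@R.T[:,2]).round(2))
print(W(-215,-68,0) if 0 else W(-.215,-.068,.25), plane('top',[[199,153]],.1))
step(W(-.215,-.067,.26),toolR(0)); step(W(-.215,-.067,.26),toolR(45))
E
```

```text
cam in tool [-0.162 -0.    -0.075] axis [ 0.96 -0.    0.28]
[ 0.42570075 -0.07124706  0.25      ] [[0.67679818 0.16852144 0.1       ]]
t 0.15 bin tcp mm [-565.2  509.   221.8] tilt -0.0 F [ 0.  -0.2 -0.1] j [ 82.  22.   0.  -0. -68. -15.] w 1.0
shift cm [ -3.73  52.69 -42.06] turn [-0.73 -0.   -0.01]
t 0.15 bin tcp mm [-565.2  509.   221.8] tilt -0.0 F [ 0.  -0.2 -0.1] j [ 82.  22.   0.  -0. -68. -15.] w 1.0
shift cm [ -3.73  52.69 -42.06] turn [-0.69  4.49 -0.3 ]
```

Emit:
{"name": "play_rows", "arguments": {
  "plan": [
    [[-2.0,4.5,-3.6,0,0,0],[-4.0,9.0,-7.2,0,0,0],[-5.0,13.5,-10.8,-0.2,0,0],[-5.0,18.0,-14.4,-0.4,0,0],[-5.0,22.5,-18.0,-0.6,0,0]]
  ],
  "hand": 0.4
}}

```text
time_s: 0.78
tcp_pos: [0.3191, 0.299, 0.2726]
ee_rot: [[0.0, -0.282, -0.96], [0.0, -0.96, 0.282], [-1.0, -0.0, 0.0]]
wrist_force: [0.8, 0.6, 0.1]
gripper_width: 0.512
```

Run:
```python
from h import *
step(W(-.19,-.067,.26),toolR(45))
```

```text
t 0.775 bin tcp mm [-414.6  261.5  272.6] tilt -0.0 F [0.8 0.6 0.1] j [ 65.   1. -19.  -0. -70.   9.] w 0.51
shift cm [  1.25  32.37 -23.15] turn [-0.11  4.5  -0.05]
```

Emit:
{"name": "play_rows", "arguments": {
  "plan": [
    [[0,5.0,-3.5,0,0,0],[0,10.0,-7.0,0,0,0],[0,15.0,-10.5,0,0,0],[0,20.0,-14.0,-0.1,0,0],[0,25.0,-18.0,-0.1,0.5,0]]
  ]
}}

```text
time_s: 1.4
tcp_pos: [0.4215, 0.0096, 0.2727]
ee_rot: [[0.086, -0.267, -0.96], [-0.024, -0.964, 0.266], [-0.996, 0.0, -0.09]]
wrist_force: [0.6, -0.4, 0.7]
gripper_width: 0.401
```

Run:
```python
from h import *
step(W(-.19,-.067,.24),toolR(45))
```

```text
t 1.4 bin tcp mm [-240.1    8.9  272.7] tilt 5.1 F [ 0.6 -0.4  0.7] j [ 26.  -3. -25.   4. -64.  47.] w 0.4
shift cm [ 3.72  7.56 -4.75] turn [-0.03  3.99 -0.02]
```

Emit:
{"name": "play_rows", "arguments": {
  "plan": [
    [[0,2.0,-1.0,0,0.8,0],[1.0,4.0,-2.0,0,1.6,0],[2.0,6.0,-3.0,0,2.4,0],[3.0,7.6,-4.0,0,3.2,0],[3.7,7.6,-4.7,0,4.0,0]]
  ]
}}

```text
time_s: 2.02
tcp_pos: [0.4629, -0.0831, 0.2773]
ee_rot: [[0.612, -0.29, -0.736], [-0.195, -0.957, 0.215], [-0.766, 0.012, -0.642]]
wrist_force: [1.6, -0.6, 1.6]
gripper_width: 0.403
```

Run:
```python
from h import *
step(W(-.18,-.067,.147),toolR(45))
p,d=r.capture('side'); cv2.imwrite('pics/side1.png',cv2.resize(p,None,fx=1.5,fy=1.5))
```

```text
t 2.025 bin tcp mm [-176.   -69.7  277.3] tilt 39.9 F [ 1.6 -0.6  1.6] j [  9. -13. -59.  66. -18.   6.] w 0.4
shift cm [ 9.72 -0.41  8.68] turn [-0.08  0.5  -0.16]
```

View pics/side1.png

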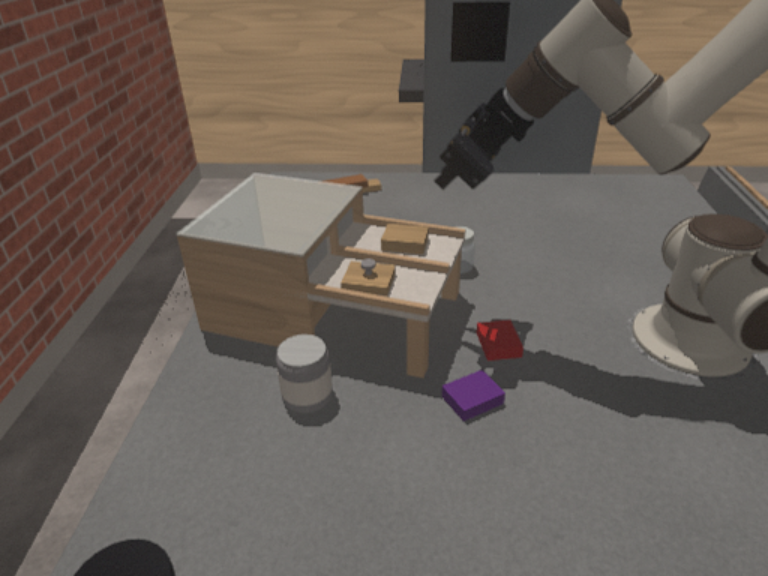

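The side view shows the tool tilted about 40° above the right lane, clear of the block at (405,240) in the 1.5x picture. Joint 3 is near its limit this close in, so I start at 30° and add tilt while advancing.

Run:
```python
from h import *
step(W(-.185,-.067,.20),toolR(30))
```

```text
t 2.075 bin tcp mm [-174.3  -69.9  279.4] tilt 40.2 F [ 0.4 -0.8  0.8] j [  9. -13. -59.  66. -18.   5.] w 0.4
shift cm [ 5.36 -0.38  5.95] turn [-0.08 -1.02 -0.16]
```

Emit:
{"name": "play_rows", "arguments": {
  "plan": [
    [[1.0,0,1.0,0,-0.5,0],[2.5,-0.3,3.0,-0.1,-1.0,-0.1],[4.0,-0.4,5.0,-0.1,-1.0,-0.2],[4.5,-0.4,5.0,-0.1,-1.0,-0.2]]
  ]
}}

```text
time_s: 2.58
tcp_pos: [0.4552, -0.0777, 0.2103]
ee_rot: [[0.481, -0.258, -0.838], [-0.123, -0.966, 0.227], [-0.868, -0.006, -0.496]]
wrist_force: [-1.3, 0.2, 1.3]
gripper_width: 0.399
```

Run:
```python
from h import *
step(W(-.18,-.067,.147),toolR(30))
```

```text
t 2.575 bin tcp mm [-184.8  -66.5  210.3] tilt 29.8 F [-1.3  0.2  1.3] j [ 14.  -7. -56.  44. -20.  21.] w 0.4
shift cm [5.74 0.09 2.72] turn [-0.    0.02  0.04]
```

Emit:
{"name": "play_rows", "arguments": {
  "plan": [
    [[1.5,0,0.7,0,0,0],[3.0,0,1.4,0,0,0],[4.5,0.1,2.1,0,0,0],[5.7,0.1,2.7,0,0,0],[5.7,0.1,2.7,0,0,0]]
  ]
}}

```text
time_s: 3.2
tcp_pos: [0.4665, -0.0795, 0.17]
ee_rot: [[0.463, -0.259, -0.848], [-0.118, -0.966, 0.23], [-0.879, -0.006, -0.477]]
wrist_force: [-0.1, 0.1, -0.0]
gripper_width: 0.403
```

Run:
```python
from h import *
step(W(-.10,-.067,.146),toolR(30))
p,d=r.capture('side'); cv2.imwrite('pics/side2.png',cv2.resize(p[60:300,100:400],None,fx=2.6,fy=2.4))
p,d=r.capture('top'); cv2.imwrite('pics/top2.png',cv2.resize(p[100:280,180:400],None,fx=3,fy=3))
```

```text
t 3.2 bin tcp mm [-173.5  -65.3  170. ] tilt 28.5 F [-0.1  0.1 -0. ] j [  4.  -2. -61.  66.  -9.   7.] w 0.4
shift cm [ 5.62  0.2  -5.31] turn [-0.    0.15  0.04]
```

View pics/side2.png

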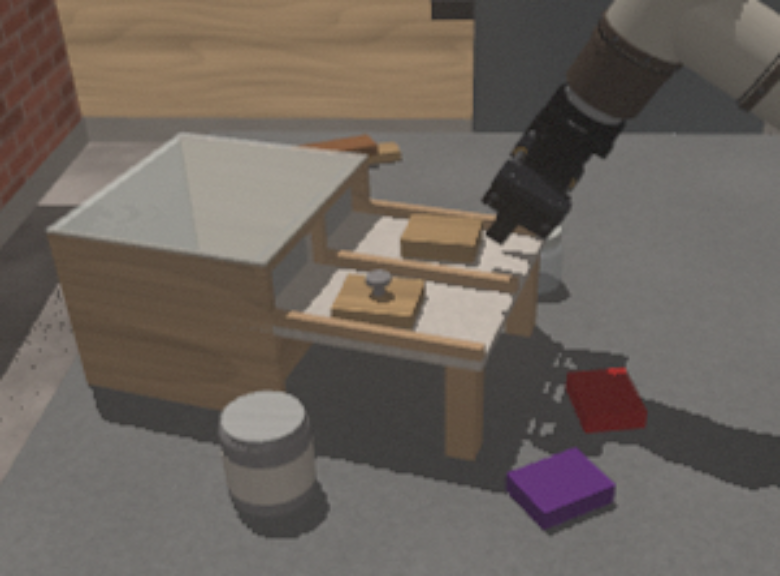

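View pics/top2.png

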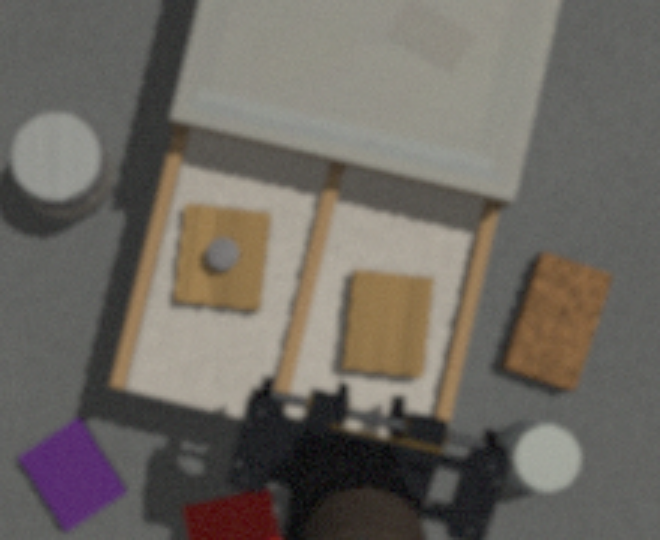

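Joints 3 and 5 are at their limits here at 30°, with the TCP stuck at z=170. Both pictures show the block untouched (top crop (388,322)). I reduce the tilt to about 12° to get down behind it.

Run:
```python
from h import *
step(W(-.180,-.067,.147),toolR(12))
```

```text
t 3.3 bin tcp mm [-173.7  -65.1  170.2] tilt 28.5 F [0.5 1.5 1.3] j [  4.  -2. -61.  66.  -9.   7.] w 0.4
shift cm [1.74 0.21 1.66] turn [ 0.01 -1.65  0.04]
```

Emit:
{"name": "play_rows", "arguments": {
  "plan": [
    [[0,0,0.5,0,-0.8,0],[0.3,0.1,0.7,0,-1.6,0],[1.0,0.2,1.3,0,-1.6,0],[1.6,0.2,1.6,0,-1.6,0],[1.6,0.2,1.6,0,-1.6,0]]
  ]
}}

```text
time_s: 3.92
tcp_pos: [0.4607, -0.0785, 0.1483]
ee_rot: [[0.212, -0.258, -0.943], [-0.049, -0.966, 0.253], [-0.976, -0.007, -0.217]]
wrist_force: [0.3, 0.1, -0.1]
gripper_width: 0.402
```

Run:
```python
from h import *
step(W(-.12,-.067,.147),toolR(12))
```

```text
t 3.925 bin tcp mm [-179.3  -65.9  148.3] tilt 12.6 F [ 0.3  0.1 -0.1] j [ 14.   5. -40.  10. -35.  53.] w 0.4
shift cm [ 1.42  0.13 -5.76] turn [ 0.01 -0.06  0.05]
```

Emit:
{"name": "play_rows", "arguments": {
  "plan": [
    [[0.3,0,-1.2,0,0,0],[0.6,0,-2.4,0,0,0],[0.9,0.1,-3.6,0,0,0],[1.2,0.1,-4.8,0,0,0],[1.4,0.1,-5.8,0,0,0]]
  ]
}}

```text
time_s: 4.55
tcp_pos: [0.5175, -0.0964, 0.1467]
ee_rot: [[0.21, -0.259, -0.943], [-0.05, -0.966, 0.254], [-0.976, -0.006, -0.216]]
wrist_force: [-1.8, -0.9, 0.3]
gripper_width: 0.399
```

Run:
```python
from h import *
step(W(-.07,-.066,.147),toolR(30))
p,d=r.capture('top'); cv2.imwrite('pics/top3.png',cv2.resize(p[100:280,180:400],None,fx=3,fy=3))
```

```text
t 4.55 bin tcp mm [-119.8  -68.3  146.7] tilt 12.5 F [-1.8 -0.9  0.3] j [ 10.  11. -32.   8. -36.  59.] w 0.4
shift cm [ 1.05 -0.22 -4.87] turn [-0.    1.75  0.04]
```

View pics/top3.png

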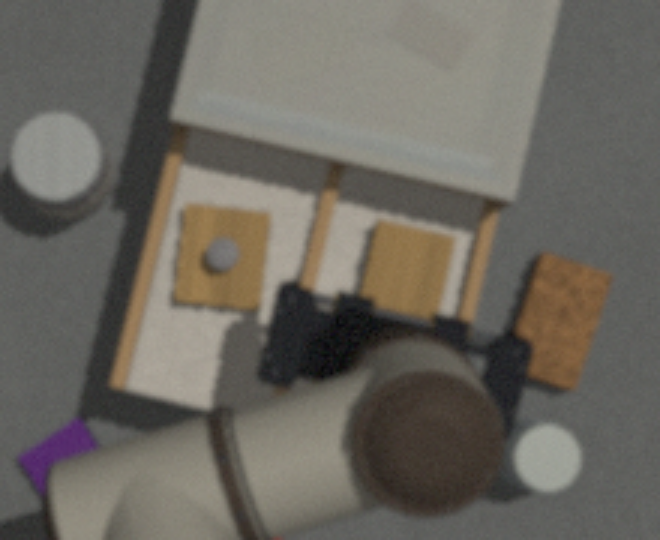

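The top view shows the block squared up in its lane at (408,268) in the crop, with the fingers behind it. I continue and add tilt.

Emit:
{"name": "play_rows", "arguments": {
  "plan": [
    [[0.3,0,-1.0,0,0,0],[0.5,-0.1,-2.0,0,0.4,0],[0.7,-0.2,-3.0,0,0.9,0],[0.9,-0.2,-4.0,0,1.3,0],[1.1,-0.2,-4.9,0,1.75,0]]
  ]
}}

```text
time_s: 5.22
tcp_pos: [0.5668, -0.1075, 0.162]
ee_rot: [[0.452, -0.26, -0.853], [-0.121, -0.966, 0.231], [-0.884, -0.001, -0.468]]
wrist_force: [0.6, -0.7, 1.3]
gripper_width: 0.399
```

Run:
```python
from h import *
step(W(-.03,-.066,.147),toolR(42))
```

```text
t 5.225 bin tcp mm [-69.4 -66.1 162. ] tilt 27.9 F [ 0.6 -0.7  1.3] j [  3.   9. -49.  56. -10.  19.] w 0.4
shift cm [ 3.16 -0.01 -2.78] turn [0.   1.41 0.01]
```

Joint 5 is limiting again. I'll fit a quick kinematic model to the readings so far, to see which tilt is reachable where.

```bash
cat > fk.py <<'E'
from h import *
from scipy.optimize import least_squares
A=lambda ax,d:Ro.from_euler(ax,d,degrees=True).as_matrix()
def fk(p,j):
    h,d,l1,l2,e,l3,rx,a=p
    R=A('z',j[0]); P=np.array([0,0,h])+R@[a,d,0]
    R=R@A('y',j[1]); P=P+R@[0,0,l1]
    R=R@A('y',-j[2]); P=P+R@[l2,0,e]
    R=R@A('x',j[3])@A('y',-j[4]); P=P+R@[l3,0,0]
    R=R@A('x',j[5]+rx); return P,R
E
python3 - <<'E'
from fk import *
s=r.sense()
D=[([82.368,22.042,.453,0,-68.411,-14.817],[.2384,.5771,.2214],None),
([65,1,-19,0,-70,9],[.3191,.299,.2726],None),([26,-3,-25,4,-64,47],[.4215,.0096,.2727],[.086,-.024,-.996]),
([9,-13,-59,66,-18,5],[.4645,-.0837,.2794],[.612,-.195,-.766]),([14,-7,-56,44,-20,21],[.4552,-.0777,.2103],[.481,-.123,-.868]),
([4,-2,-61,66,-9,7],[.4665,-.0795,.17],[.463,-.118,-.879]),([14,5,-40,10,-35,53],[.4607,-.0785,.1483],[.212,-.049,-.976]),
([10,11,-32,8,-36,59],[.5175,-.0964,.1467],[.21,-.05,-.976]),(s['joints'],s['tcp_pos'],np.array(s['ee_rot'])[:,0])]
print(np.round(s['joints'],2))
def res(p):
    o=[]
    for j,P,x in D:
        q,R=fk(p,j); o+=list(q-P)
        if x is not None:o+=list(.2*(R[:,0]-x))
    return o
best=None
for d in(-.16,.16,0):
  for l in (.3,.45):
    f=least_squares(res,[.35,d,l,l,0,.25,0,0])
    if best is None or f.cost<best.cost: best=f
print(best.cost,best.x.round(3)); print(np.round(np.array(best.fun)*1e3,0))
for j,P,x in (D[0],D[-1]): print(fk(best.x,j)[1].round(3))
np.save('p.npy',best.x)
E
```

```text
[  2.59   8.91 -48.77  55.79  -9.8   18.83]
0.025616294349454345 [ 0.118 -0.198  0.488  0.223  0.049  0.307 -0.509  0.171]
[ 34. -29.   5.  31. -15.  -4.   9.   2. -11. -10.  22.   0. -26.  41.
 -49. -19. 113.  -1. -11.  60. -11. -24.  92.  -1.  -7. -42.  -0.  -4.
  58.  -0.  27.  28.  32. -12.  38.  -1.  24.  17.  34.  -6.  33.  -0.
 -17. -22.   4.  -3.  56.   0.]
[[-0.    -0.991 -0.134]
 [-0.    -0.134  0.991]
 [-1.     0.    -0.   ]]
[[ 0.439  0.826  0.354]
 [ 0.161  0.315 -0.935]
 [-0.884  0.468  0.006]]
```

```bash
cat > fk.py <<'E'
from h import *
from scipy.optimize import least_squares
A=lambda ax,d:Ro.from_euler(ax,d,degrees=True).as_matrix()
def fk(p,j,s4=-1,s6=-1):
    h,d,l1,l2,e,l3,rx,a,j10=p
    R=A('z',j[0]+j10*10); P=np.array([0,0,h])+R@[a,d,0]
    R=R@A('y',j[1]); P=P+R@[0,0,l1]
    R=R@A('y',-j[2]); P=P+R@[l2,0,e]
    R=R@A('x',s4*j[3])@A('y',-j[4]); P=P+R@[l3,0,0]
    R=R@A('x',s6*j[5]+rx*10); return P,R
E
python3 - <<'E'
from fk import *
s=r.sense()
R0=[[-.00077,-.382,-.924],[-.002,-.924,.382],[-1,.002,0]]
Y=lambda x,y:np.c_[x,y,np.cross(x,y)]
D=[([82.368,22.042,.453,0,-68.411,-14.817],[.2384,.5771,.2214],np.array(R0)),
([65,1,-19,0,-70,9],[.3191,.299,.2726],Y([0,0,-1],[-.282,-.96,0])),([26,-3,-25,4,-64,47],[.4215,.0096,.2727],Y([.086,-.024,-.996],[-.267,-.964,0])),
([9,-13,-59,66,-18,5],[.4645,-.0837,.2794],Y([.612,-.195,-.766],[-.29,-.957,.012])),([14,-7,-56,44,-20,21],[.4552,-.0777,.2103],Y([.481,-.123,-.868],[-.258,-.966,-.006])),
([4,-2,-61,66,-9,7],[.4665,-.0795,.17],Y([.463,-.118,-.879],[-.259,-.966,-.006])),([14,5,-40,10,-35,53],[.4607,-.0785,.1483],Y([.212,-.049,-.976],[-.258,-.966,-.007])),
([10,11,-32,8,-36,59],[.5175,-.0964,.1467],Y([.21,-.05,-.976],[-.259,-.966,-.006])),(s['joints'],s['tcp_pos'],np.array(s['ee_rot']))]
for s4 in(1,-1):
 for s6 in (1,-1):
  best=None
  def res(p):
    o=[]
    for j,P,X in D:
        q,R=fk(p,j,s4,s6); o+=list(q-P)+list(.2*(R-X).ravel())
    return o
  for d in(-.16,0,.16):
   for rx in(0,9,18,-9):
    f=least_squares(res,[.35,d,.4,.35,0,.25,rx,0,0])
    if best is None or f.cost<best.cost: best=f
  print(s4,s6,best.cost,best.x.round(3))
  if best.cost<.004: print(np.round(np.array(best.fun).reshape(-1,12)[:,:3]*1e3,0)); np.save('p.npy',best.x)
E
```

```text
1 1 0.28682858265594763 [  0.15    0.204   0.317   0.191   0.049   0.182 -24.916   0.208  -4.617]
1 -1 0.29311303154778606 [ 0.208  0.352  0.181  0.173  0.045  0.11  15.681  0.141 -6.665]
-1 1 0.22996687320982578 [ 0.078 -0.173  0.472  0.201  0.063  0.274 23.064  0.17   0.533]
-1 -1 0.010922086079223115 [ 0.088 -0.125  0.475  0.208  0.059  0.28  26.942  0.185 -0.052]
```

```bash
cat > fk.py <<'E'
from h import *
from scipy.optimize import least_squares
A=lambda ax,d:Ro.from_euler(ax,d,degrees=True).as_matrix()
def fk(p,j):
    h,d,l1,l2,e,l3,rx,a,j10,o2,o3,o5,wy,wz,o4=p
    R=A('z',j[0]+j10*10); P=np.array([0,0,h])+R@[a,d,0]
    R=R@A('y',j[1]+o2*10); P=P+R@[0,0,l1]
    R=R@A('y',-j[2]+o3*10); P=P+R@[l2,0,e]
    R=R@A('x',-j[3]+o4*10)@A('y',-j[4]+o5*10); P=P+R@[l3,wy,wz]
    R=R@A('x',-j[5]+rx*10); return P,R
E
python3 - <<'E'
from fk import *
s=r.sense()
R0=[[-.00077,-.382,-.924],[-.002,-.924,.382],[-1,.002,0]]
Y=lambda x,y:np.c_[x,y,np.cross(x,y)]
D=[([82.368,22.042,.453,0,-68.411,-14.817],[.2384,.5771,.2214],np.array(R0)),
([65,1,-19,0,-70,9],[.3191,.299,.2726],Y([0,0,-1],[-.282,-.96,0])),([26,-3,-25,4,-64,47],[.4215,.0096,.2727],Y([.086,-.024,-.996],[-.267,-.964,0])),
([9,-13,-59,66,-18,5],[.4645,-.0837,.2794],Y([.612,-.195,-.766],[-.29,-.957,.012])),([14,-7,-56,44,-20,21],[.4552,-.0777,.2103],Y([.481,-.123,-.868],[-.258,-.966,-.006])),
([4,-2,-61,66,-9,7],[.4665,-.0795,.17],Y([.463,-.118,-.879],[-.259,-.966,-.006])),([14,5,-40,10,-35,53],[.4607,-.0785,.1483],Y([.212,-.049,-.976],[-.258,-.966,-.007])),
([10,11,-32,8,-36,59],[.5175,-.0964,.1467],Y([.21,-.05,-.976],[-.259,-.966,-.006])),(s['joints'],s['tcp_pos'],np.array(s['ee_rot']))]
def res(p):
    o=[]
    for j,P,X in D:
        q,R=fk(p,j); o+=list(q-P)+list(.2*(R-X).ravel())
    return np.r_[o,.02*np.array(p)[8:]]
best=None
for d in(-.16,0):
    f=least_squares(res,[.1,d,.47,.2,.06,.28,27,.18]+[0]*7)
    if best is None or f.cost<best.cost: best=f
print(best.cost,best.x.round(3))
print(np.round(np.array(best.fun)[:-7].reshape(-1,12)*1e3,0)); np.save('p.npy',best.x)
E
```

```text
8.043645478207353e-05 [ 1.6100e-01 -7.0000e-03  5.6800e-01  4.1200e-01  3.0000e-03  3.1700e-01
  2.6981e+01 -7.0000e-03 -1.6000e-02  5.9000e-02 -8.3000e-02  9.0000e-03
 -1.5100e-01  6.0000e-03 -1.1000e-02]
[[ 0. -1. -1.  1.  0. -0.  1. -0. -0.  0. -1. -0.]
 [-4. -0.  2.  1.  2. -0.  0. -0. -2.  0. -0. -0.]
 [ 4. -1.  0.  2.  1.  0. -0. -0. -1.  0.  0. -2.]
 [-2.  1. -5. -0.  1. -1.  1. -0. -0. -1. -0.  1.]
 [ 2. -3.  2. -1. -3.  1. -1.  1.  3. -0. -0.  0.]
 [ 1.  2.  1.  1.  0.  0.  1.  0.  0.  0. -1. -0.]
 [-3. -1. -1. -2. -1. -0. -1.  0.  1. -0.  1.  2.]
 [ 1.  2. -0. -0.  1. -0.  0. -0. -1. -0. -0.  0.]
 [ 1. -1.  1.  1.  0.  0. -1. -0. -1.  0.  1. -1.]]
```

The model now fits to a few mm. Next, IK with the joint limits along the push path.

```bash
cat >> fk.py <<'E'
p=np.load('p.npy')
lo=np.array([-179.83,-69.29,-61.27,-181.25,-171.15,-177.46]);hi=np.array([179.83,118.12,80.66,117.63,-9.14,177.46])
def ik(P,R,j0):
    def f(j):
        q,X=fk(p,j); return np.r_[(q-P)*10,(X-R).ravel()]
    s=least_squares(f,np.clip(j0,lo+.5,hi-.5),bounds=(lo,hi),x_scale=30); return s.x,np.linalg.norm(s.fun[:3])*100,s.cost
E
python3 - <<'E'
from fk import *
jn=np.array([10,11,-32,8,-36,59.])
for x in(-.09,-.07,-.04,-.02,0,.01,.02):
  for t in(12,18,22,26,30,35):
    best=min((ik(W(x,-.066,.147),toolR(t),j0) for j0 in (jn,[3,9,-49,56,-10,19],[-5,9,-49,80,-12,0])),key=lambda s:s[2])
    alt=ik(W(x,-.066,.147),toolR(t),[30,9,-49,-170,-15,-110])
    print(x,t,best[0].round(0),'mm',best[1].round(1),'cost',best[2].round(4),'| alt',alt[0].round(0),alt[2].round(4))
E
```

```text
-0.09 12 [  9.  14. -28.   8. -38.  60.] mm 0.0 cost 0.0 | alt [ -25.   11.  -47. -181.   -9.  -80.] 0.2769
-0.09 18 [ 10.  11. -35.  16. -28.  52.] mm 0.0 cost 0.0 | alt [ -25.   11.  -47. -181.   -9.  -80.] 0.1859
-0.09 22 [  9.  10. -42.  27. -20.  42.] mm 0.0 cost 0.0 | alt [ -25.   10.  -47. -181.   -9.  -80.] 0.1356
-0.09 26 [  4.   9. -51.  53. -10.  20.] mm 0.0 cost 0.0 | alt [ -25.   10.  -47. -181.   -9.  -81.] 0.0939
-0.09 30 [  2.   8. -52.  63.  -9.  12.] mm 2.2 cost 0.0037 | alt [ -25.   10.  -47. -181.   -9.  -81.] 0.0609
-0.09 35 [-12.   8. -54. 115.  -9. -28.] mm 3.3 cost 0.0176 | alt [ -25.   10.  -47. -181.   -9.  -81.] 0.0321
-0.07 12 [  8.  16. -25.   7. -39.  62.] mm 0.0 cost 0.0 | alt [ -25.   12.  -45. -181.   -9.  -80.] 0.2845
-0.07 18 [  9.  13. -32.  15. -29.  54.] mm 0.0 cost 0.0 | alt [ -25.   12.  -45. -181.   -9.  -80.] 0.1918
-0.07 22 [  9.  12. -39.  25. -21.  44.] mm 0.0 cost 0.0 | alt [ -25.   12.  -45. -181.   -9.  -81.] 0.1404
-0.07 26 [  4.  11. -47.  48. -11.  24.] mm 0.0 cost 0.0 | alt [ -25.   12.  -45. -181.   -9.  -81.] 0.0975
-0.07 30 [  2.
[... 2738 characters left out ...]
24 | alt [ -24.   18.  -37. -181.   -9.  -82.] 0.0425
0.02 12 [  4.  24. -12.   6. -44.  67.] mm 0.0 cost 0.0 | alt [ -24.   19.  -36. -181.   -9.  -81.] 0.329
0.02 18 [  5.  21. -19.  11. -33.  61.] mm 0.0 cost 0.0 | alt [ -24.   19.  -36. -181.   -9.  -82.] 0.2276
0.02 22 [  6.  20. -25.  17. -26.  55.] mm 0.0 cost 0.0 | alt [ -23.   19.  -36. -181.   -9.  -82.] 0.1703
0.02 26 [  5.  19. -32.  30. -17.  43.] mm 0.0 cost 0.0 | alt [ -23.   19.  -36. -181.   -9.  -82.] 0.1216
0.02 30 [  0.  18. -39.  53.  -9.  23.] mm 0.7 cost 0.0005 | alt [ -23.   19.  -36. -181.   -9.  -82.] 0.0816
0.02 35 [ -0.  18. -39.  56.  -9.  21.] mm 3.2 cost 0.0114 | alt [ -23.   19.  -36. -181.   -9.  -83.] 0.0441
```

Run:
```python
from h import *
p,d=r.capture('side'); cv2.imwrite('pics/side4.png',cv2.resize(p[90:240,160:360],None,fx=4,fy=4))
p,d=r.capture('top'); cv2.imwrite('pics/top4.png',cv2.resize(p[100:280,180:400],None,fx=3,fy=3))
```

```text
(no output)
```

View pics/side4.png

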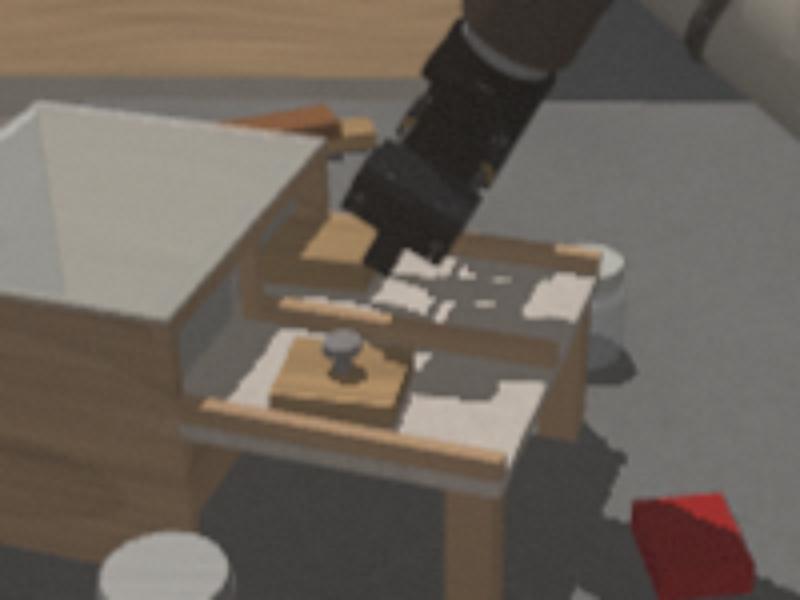

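View pics/top4.png

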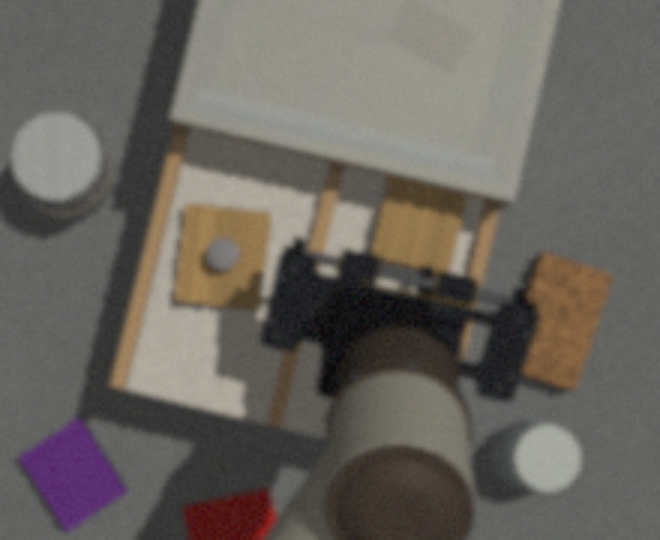

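The block is straight and partway to the flap, with the fingers at its rear edge but too high. I back off, reduce the tilt to 20° and drop back to about z=145.

Run:
```python
from h import *
step(W(-.09,-.066,.162),toolR(20))
step(W(-.09,-.066,.145),toolR(20))
```

```text
t 5.325 bin tcp mm [-68.8 -67.5 163.4] tilt 28.0 F [-0.5 -0.5 -0.3] j [  3.   9. -49.  55. -10.  19.] w 0.4
shift cm [-0.87 -0.16  1.93] turn [ 0.01 -0.8   0.  ]
t 5.325 bin tcp mm [-68.8 -67.5 163.4] tilt 28.0 F [-0.5 -0.5 -0.3] j [  3.   9. -49.  55. -10.  19.] w 0.4
shift cm [ 0.63 -0.16  2.73] turn [ 0.01 -0.8   0.  ]
```

Emit:
{"name": "play_rows", "arguments": {
  "plan": [
    [[-0.5,0,1.0,0,-0.4,0],[-0.9,-0.1,1.9,0,-0.8,0],[-0.2,-0.2,2.3,0,-0.8,0],[0.6,-0.2,2.7,0,-0.8,0],[0.6,-0.2,2.7,0,-0.8,0]]
  ]
}}

```text
time_s: 5.95
tcp_pos: [0.5466, -0.1009, 0.1438]
ee_rot: [[0.327, -0.262, -0.908], [-0.088, -0.965, 0.247], [-0.941, -0.001, -0.339]]
wrist_force: [0.2, -0.7, 0.2]
gripper_width: 0.398
```

Run:
```python
from h import *
step(W(-.035,-.066,.144),toolR(20))
```

```text
t 5.95 bin tcp mm [-90.6 -65.  143.8] tilt 19.8 F [ 0.2 -0.7  0.2] j [ 10.  11. -38.  21. -24.  47.] w 0.4
shift cm [ 1.87  0.09 -5.24] turn [-0.    0.02  0.  ]
```

Emit:
{"name": "play_rows", "arguments": {
  "plan": [
    [[0.4,0,-1.1,0,0,0],[0.8,0,-2.1,0,0,0],[1.1,0,-3.2,0,0,0],[1.5,0.1,-4.2,0,0,0],[1.9,0.1,-5.2,0,0,0]]
  ]
}}

```text
time_s: 6.58
tcp_pos: [0.6013, -0.1167, 0.1453]
ee_rot: [[0.33, -0.262, -0.907], [-0.088, -0.965, 0.247], [-0.94, -0.001, -0.341]]
wrist_force: [-1.4, -0.3, 0.4]
gripper_width: 0.399
```

Run:
```python
from h import *
step(W(-.02,-.066,.144),toolR(26))
p,d=r.capture('side'); cv2.imwrite('pics/side5.png',cv2.resize(p[90:240,160:360],None,fx=4,fy=4))
```

```text
t 6.575 bin tcp mm [-33.6 -66.  145.3] tilt 20.0 F [-1.4 -0.3  0.4] j [  7.  16. -30.  17. -27.  54.] w 0.4
shift cm [ 0.58  0.   -1.23] turn [-0.01  0.6   0.01]
```

View pics/side5.png

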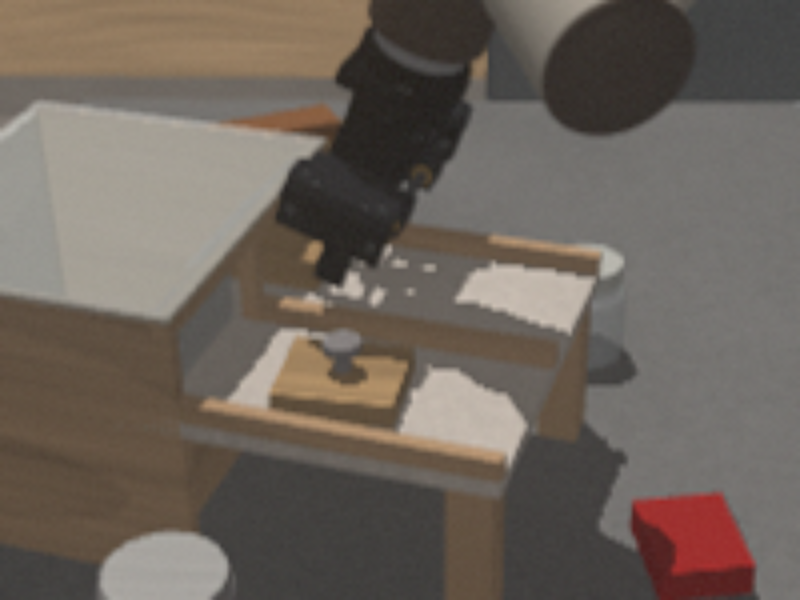

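The fingers are behind the block, which is now under the header. The post is clear, and the drawer front has not moved. I tilt to 26° and advance a little.

Emit:
{"name": "play_rows", "arguments": {
  "plan": [
    [[0.2,0,-0.2,0,0.2,0],[0.4,0,-0.6,0,0.5,0],[0.6,0,-1.0,0,0.7,0],[0.6,0,-1.2,0,0.7,0]]
  ]
}}

```text
time_s: 7.12
tcp_pos: [0.6122, -0.1209, 0.1427]
ee_rot: [[0.436, -0.262, -0.861], [-0.118, -0.965, 0.234], [-0.892, -0.0, -0.452]]
wrist_force: [-1.6, -0.6, 0.0]
gripper_width: 0.4
```

Run:
```python
from h import *
step(W(.010,-.066,.143),toolR(27))
```

```text
t 7.125 bin tcp mm [-22.  -67.2 142.7] tilt 26.8 F [-1.6 -0.6  0. ] j [  2.  15. -42.  49. -10.  26.] w 0.4
shift cm [ 1.42 -0.12 -2.87] turn [-0.    0.02 -0.  ]
```

Emit:
{"name": "play_rows", "arguments": {
  "plan": [
    [[0.4,0,-0.8,0,0,0],[0.8,-0.1,-1.7,0,0,0],[1.4,-0.1,-2.8,0,0,0],[1.4,-0.1,-2.8,0,0,0]]
  ]
}}

```text
time_s: 7.62
tcp_pos: [0.6455, -0.1267, 0.1443]
ee_rot: [[0.439, -0.262, -0.859], [-0.116, -0.965, 0.235], [-0.891, -0.003, -0.454]]
wrist_force: [-0.1, 0.3, 1.0]
gripper_width: 0.401
```

Run:
```python
from h import *
step(W(.010,-.066,.143),toolR(27))
for n in('side','top'):
    p,d=r.capture(n); a=(90,240,120,320) if n=='side' else (30,230,200,400)
    cv2.imwrite(f'pics/{n}6.png',cv2.resize(p[a[0]:a[1],a[2]:a[3]],None,fx=3,fy=3))
```

```text
t 7.625 bin tcp mm [ 11.6 -64.  144.3] tilt 27.0 F [-0.1  0.3  1. ] j [  4.  18. -36.  39. -13.  35.] w 0.4
shift cm [0.04 0.2  0.2 ] turn [-0.01 -0.    0.01]
```

View pics/side6.png

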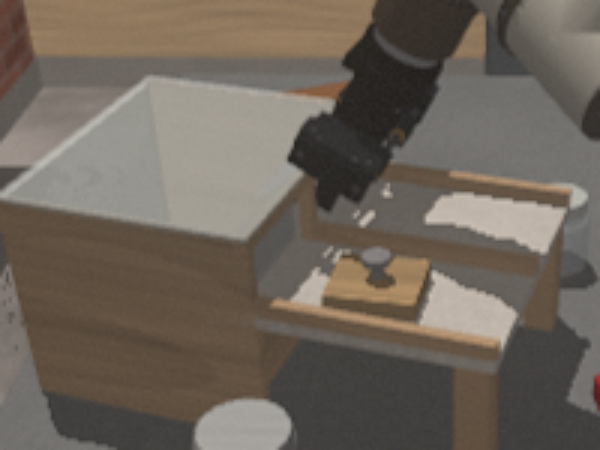

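View pics/top6.png

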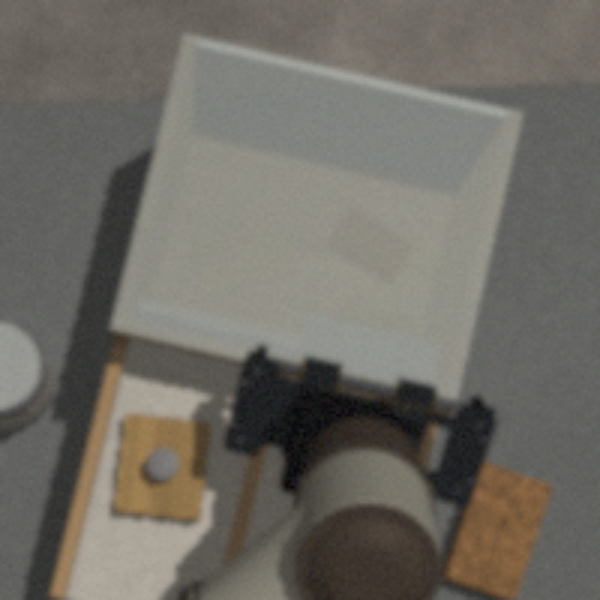

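Run:
```python
from h import *
p,d=r.capture('wrist'); cv2.imwrite('pics/wrist6.png',cv2.resize(p,None,fx=1.5,fy=1.5))
p=cv2.imread('pics/top6.png'); cv2.imwrite('pics/top6b.png',cv2.convertScaleAbs(p[20:420,100:560],alpha=2,beta=-120))
```

```text
(no output)
```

View pics/wrist6.png

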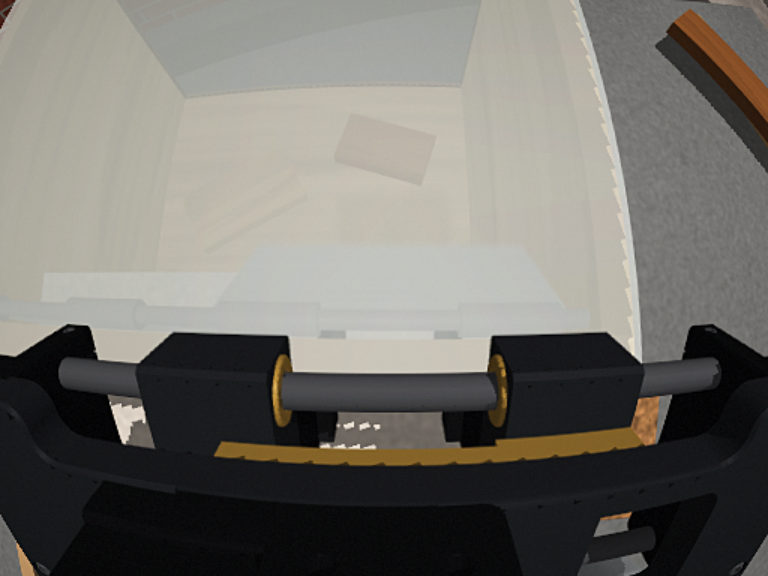

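View pics/top6b.png

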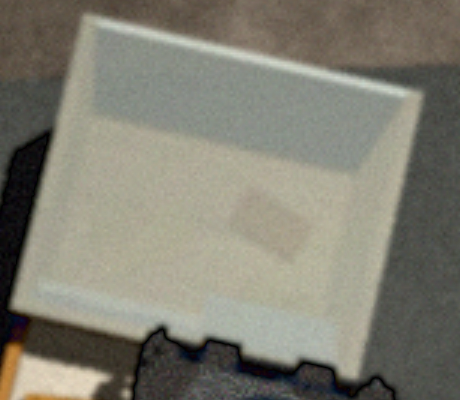

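Run:
```python
from h import *
p=cv2.imread('pics/wrist6.png')[60:350,100:600]
l=cv2.cvtColor(p,cv2.COLOR_BGR2LAB); l[...,0]=cv2.createCLAHE(6,(4,4)).apply(l[...,0])
for k in(1,2): l[...,k]=np.clip((l[...,k].astype(float)-128)*3+128,0,255)
cv2.imwrite('pics/w6b.png',cv2.resize(cv2.cvtColor(l,cv2.COLOR_LAB2BGR),None,fx=1.6,fy=1.6))
```

```text
(no output)
```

View pics/w6b.png

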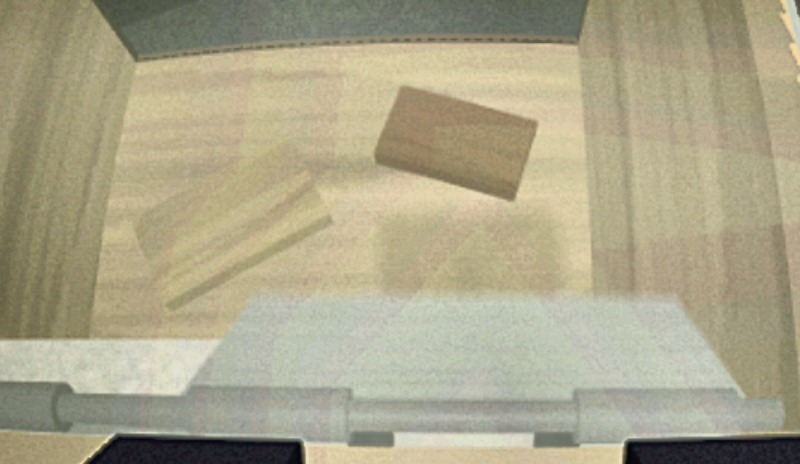

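Run:
```python
from h import *
a=cv2.imread('pics/top0.png'); b,_=r.capture('top')
o=[]
for p in(a,b):
    p=cv2.GaussianBlur(p,(3,3),0)[40:170,235:375].astype(float)
    o.append(p)
d=np.clip(128+(o[1]-o[0])*6,0,255)
v=[np.clip((p-p[10:100,20:100].mean((0,1)))*4+128,0,255) for p in o]
cv2.imwrite('pics/diff.png',cv2.resize(np.hstack(v).astype(np.uint8),None,fx=2.8,fy=2.8))
cv2.imwrite('pics/diff2.png',cv2.resize(d.astype(np.uint8),None,fx=4,fy=4))
```

```text
(no output)
```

View pics/diff.png

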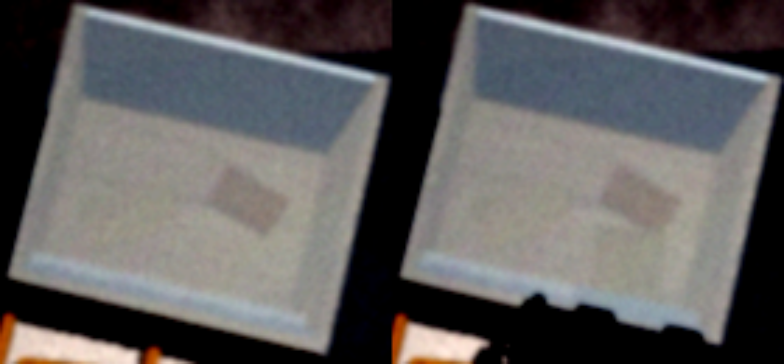

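View pics/diff2.png

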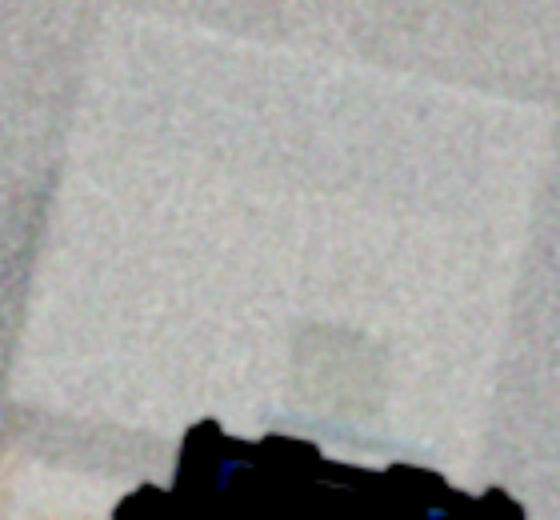

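Run:
```python
from h import *
c=[(235+u/4,40+v/4) for u,v in((295,322),(388,340),(288,395))]
for z in(.031,.16):
    P=plane('top',c,z)-B0; print(z,(1e3*np.c_[P@bx,P@by]).round(0), 'width',1e3*np.linalg.norm(P[0]-P[1]))
```

```text
0.031 [[130. -27.]
 [133. -91.]
 [ 80. -34.]] width 63.87681562085004
0.16 [[ 95. -20.]
 [ 97. -77.]
 [ 51. -26.]] width 57.11949039605632
```

On the floor plane (z=31) the new patch in the top view is 63.9 mm wide, at bin y -27 to -91, with its front at x=131. On the sill plane it would be only 57 mm wide. So the offcut has dropped into the bin, and I can draw the fingers straight back.

Emit:
{"name": "play_rows", "arguments": {
  "plan": [
    [[-0.9,0,1.8,0,0,0],[-1.8,0,3.6,0,0,0],[-2.8,0,5.4,0,-0.3,0],[-3.7,0,7.1,0,-0.7,0],[-4.6,0,8.9,0,-1.2,0]]
  ]
}}

```text
time_s: 8.45
tcp_pos: [0.5459, -0.0995, 0.1446]
ee_rot: [[0.247, -0.26, -0.933], [-0.063, -0.965, 0.253], [-0.967, -0.004, -0.255]]
wrist_force: [-0.4, -1.0, 0.7]
gripper_width: 0.401
```

Run:
```python
from h import *
step(W(-.16,-.066,.30),toolR(15))
```

```text
t 8.45 bin tcp mm [-91.6 -63.8 144.6] tilt 14.8 F [-0.4 -1.   0.7] j [ 10.  13. -31.  11. -33.  57.] w 0.4
shift cm [-16.77   0.15   2.66] turn [-0.    0.02  0.02]
```

Emit:
{"name": "play_rows", "arguments": {
  "plan": [
    [[-3.0,0,0.5,0,0,0],[-7.0,0,1.2,0,0,0],[-11.0,0,1.8,0,0,0],[-15.0,0,2.5,0,0,0],[-16.0,0,2.7,0,0,0]]
  ]
}}

```text
time_s: 9.07
tcp_pos: [0.4823, -0.0831, 0.2951]
ee_rot: [[0.255, -0.261, -0.931], [-0.064, -0.965, 0.253], [-0.965, -0.005, -0.263]]
wrist_force: [0.3, 0.1, 0.2]
gripper_width: 0.4
```

Emit:
{"name": "play_rows", "arguments": {
  "plan": [
    [[0,-4,4,0,0,0],[0,-8,5,0,0,0],[0,-12,5,0,0,0],[0,-16,5,0,0,0],[0,-20,5,0,0,0]]
  ]
}}

```text
time_s: 9.7
tcp_pos: [0.4876, 0.1234, 0.2782]
ee_rot: [[0.248, -0.261, -0.933], [-0.067, -0.965, 0.253], [-0.966, -0.0, -0.257]]
wrist_force: [1.1, -0.0, 0.4]
gripper_width: 0.394
```

Run:
```python
from h import *
s=r.sense(); print(s['time_s'],s['tcp_pos'],s['wrist_force'])
a=cv2.imread('pics/top0.png'); b,_=r.capture('top'); c,_=r.capture('side')
o=[cv2.GaussianBlur(p,(3,3),0)[40:170,235:375].astype(float) for p in(a,b)]
cv2.imwrite('pics/diff7.png',cv2.resize(np.clip(128+(o[1]-o[0])*6,0,255).astype(np.uint8),None,fx=4,fy=4))
cv2.imwrite('pics/side7.png',cv2.resize(c[80:280,110:360],None,fx=3,fy=3))
cv2.imwrite('pics/top7.png',cv2.resize(b[20:300,170:400],None,fx=2,fy=2))
```

```text
9.7 [0.48755527 0.12338215 0.27820799] [ 1.06999899 -0.02265345  0.39779189]
```

View pics/diff7.png

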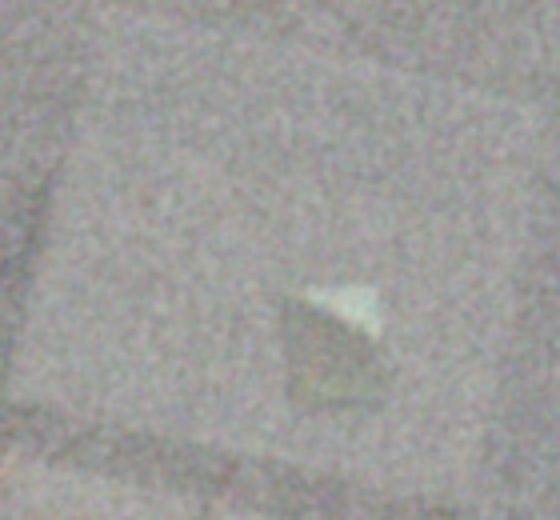

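View pics/side7.png

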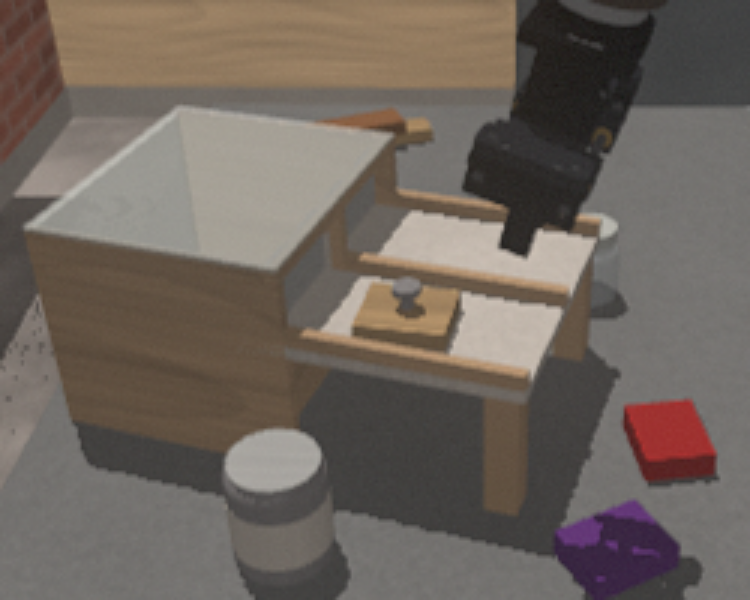

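View pics/top7.png

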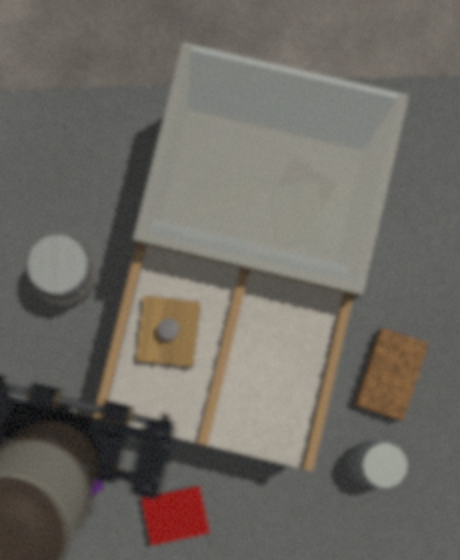

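The right lane is empty and the drawer front, tin, jar and cork block are where they were. The flap strip looks as it did at the start, and the offcut lies in the bin partly over the reddish piece. I'll check that it has settled and that the flap is down.

Emit:
{"name": "play_rows", "arguments": {
  "plan": [
    [[0,0,0,0,0,0],[0,0,0,0,0,0],[0,0,0,0,0,0],[0,0,0,0,0,0],[0,0,0,0,0,0]]
  ]
}}

```text
time_s: 10.42
tcp_pos: [0.4879, 0.122, 0.2797]
ee_rot: [[0.25, -0.262, -0.932], [-0.066, -0.965, 0.254], [-0.966, -0.002, -0.258]]
wrist_force: [0.8, 0.6, 0.1]
gripper_width: 0.398
```

Run:
```python
from h import *
a=cv2.imread('pics/top0.png'); b,_=r.capture('top'); c,_=r.capture('side')
o=[cv2.GaussianBlur(p,(3,3),0)[40:170,235:375].astype(float) for p in(a,b)]
cv2.imwrite('pics/diff8.png',cv2.resize(np.clip(128+(o[1]-o[0])*6,0,255).astype(np.uint8),None,fx=4,fy=4))
s0=cv2.imread('pics/side0.png'); 
cv2.imwrite('pics/side8.png',cv2.resize(np.hstack([s0[120:190,190:260],c[120:190,190:260]]),None,fx=5.6,fy=5.6,interpolation=cv2.INTER_CUBIC))
# bystanders: image shift between first and last by template matching
for n,(u,v,w) in {'drawer':(254,187,18),'tin':(199,153,20),'jar':(361,253,16),'cork':(365,207,22)}.items():
    t=a[v-w:v+w,u-w:u+w]; m=cv2.matchTemplate(b[v-w-8:v+w+8,u-w-8:u+w+8],t,cv2.TM_CCOEFF_NORMED); _,q,_,l=cv2.minMaxLoc(m); print(n,'px shift',l[0]-8,l[1]-8,round(q,3))
print(r.sense()['wrist_force'])
```

```text
drawer px shift 0 0 0.99
tin px shift 0 0 0.995
jar px shift 0 0 0.997
cork px shift 0 0 0.982
[ 0.09994807 -0.13753792  0.24588442]
```

View pics/diff8.png

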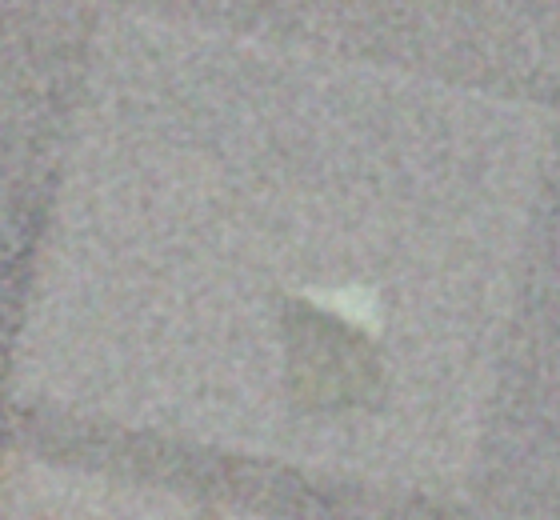

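View pics/side8.png

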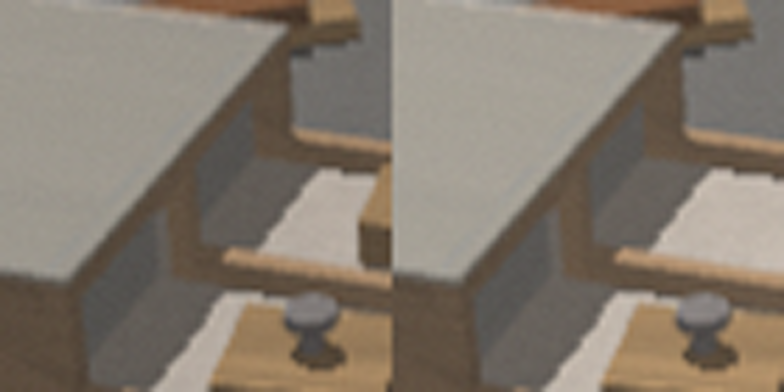

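The difference image is the same as the last one, so the offcut is at rest. Side by side, both flaps look the same as at the start, hanging shut. The bystanders have shifted 0 px.

```bash
python3 -c "
from station import r
print(r.finish_job())"
```

```text
the job is handed in; nothing more can be done
None
```

I pushed the plain offcut along the right lane with two part-open fingers and through the flap until it dropped off the sill into the bin. Then I drew the fingers straight back out and handed the job in at about 10.5 s; no verdict was reported.

**Last checks**
- **Offcut:** it lies inside the bin, below the sill. It measured 63.9 mm wide on the floor plane, against 57 mm if it had still been on the sill. After the fingers came out it shifted once and now leans on a reddish piece that was already in there. Two pictures about 0.7 s apart then showed it still.
- **Flaps:** both look exactly as at the start, hanging shut.
- **Bystanders:** drawer front, tin, jar and sanding block shifted 0 px.
- **Arm:** it ended clear of everything, with the wrist force near zero.

**What did not go to plan:** the 45° tilt I wanted was out of reach (joints 3 and 5 hit their limits). At one point the fingers rode up to the block's top edge, so I backed off. I then pushed at 12–20° and finished at 27°. I judged the drop from the pictures and the drop in push force, because the roof is hazy and the flap hid part of the view.

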